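Block the gap in a crate of plaster moulds with a batten from the tool holder

TASK

Pull the yellow packing batten out of the plywood holder it leans in and stand it upright in the open gap between the plaster moulds and the far wall of the low wooden crate, its thin way across the gap, so that the moulds cannot shift. Lower it right down to the crate's floor before letting go of it. Leave the brush, the paddle, the moulds and everything else where they are.

Things in the scene. Friction and masses are not known exactly. Their poses are not given: they have to be found in the camera images.
- batten: Loose yellow-painted wooden batten, 22 (x) x 40 (y) x 190 (z) mm, about 85 g (varies), rigid. Origin at the centre of its foot (lower end); its z runs up along its length to the free end, x across its thickness, y across its width. At the start its foot is in one of the holder's three bays and it leans 30 degrees towards the holder's -x side; about 80 mm of its length is outside the holder.
- holder: Plywood holder fixed to the bench, an open-topped box 86.5 (x) x 178 (y) x 101 (z) mm, floor and walls 6 mm, with two 5 mm full-height dividers that make three bays side by side along y (bay centres at y = -57, 0 and 57 mm, each about 52 mm wide in y, 74.5 mm in x, 95 mm deep). Origin at the centre of its underside, z up, -x roughly towards the robot. One bay each for batten, brush and paddle, in any order, all leaning 30 degrees to -x over the rim.
- crate: Low open wooden crate fixed to the bench, outside 204 (x) x 164 (y) x 75 (z) mm; walls 12 mm, floor 10 mm thick. Origin at the centre of its underside, z up, +x roughly away from the robot. Inside (180 x 140 mm, 65 mm deep) two moulds fill the -x part; the open gap to block lies against the far (+x) wall: about 30 mm wide in x (from x = 59.5 to 90 mm, centre 75 mm), 140 mm long in y, its floor at z = 10 mm.
- mould_a: Loose white plaster mould block, 74 (x) x 130 (y) x 85 (z) mm, about 0.8 kg, in the crate against its -x wall; top 95 mm above the bench. Origin at the centre of its underside. Stays.
- mould_b: Same kind of plaster block, next to mould_a; its +x face is one side of the gap. Origin at the centre of its underside. Stays.
- brush: Loose flat brush with blue handle, 22 x 36 x 130 mm, leaning in one bay of the holder, its top about 130 mm above the bench. Origin at the centre of its foot, z along its length upward. Stays.
- paddle: Loose dark wooden paddle, 22 x 46 x 130 mm, leaning in one bay of the holder, its top about 130 mm above the bench. Origin at the centre of its foot, z along its length upward. Stays.
- glaze_jar: Loose closed blue jar, 58 mm across, 70 mm high, standing between holder and crate. Origin at the centre of its underside. Stays.
- amphora: Loose white two-handled vase, about 110 mm across, 210 mm high, standing at the right of the bench. Origin at the centre of its underside. Stays.
- bowl: Loose white bowl, 100 mm across, 50 mm high, at the back of the bench. Origin at the centre of its underside. Stays.
Things that resemble listed ones, but are neither listed nor needed, are in the scene too. Of the things like the batten, leave any that is purple or red; of the rest the larger one is meant.

How it is judged (in metres and radians):
On the way, in this order (a step that is already met when the one before it is completed fails the run):
1. the batten is out of the holder, its foot above the holder's rim (z of batten in the frame of holder above 0.104 m and contact force between the fingers and batten above 0.5 N), for 0.1 s.
2. the batten, still held by the fingers, is lowered in the gap to within 12 mm of the crate's floor (x of batten in the frame of crate between 0.062 and 0.088 m and y of batten in the frame of crate between -0.06 and 0.06 m and z of batten in the frame of crate below 0.022 m and contact force between the fingers and batten above 0.5 N), for 0.05 s.
At the end, for the whole second after the job is handed in: Batten released and at rest upright (lean under 0.2 rad) in the gap: foot within 6 mm of the crate floor, at crate x 62 to 88 mm and y within 60 mm. Moulds within 20 mm, and brush, paddle, jar, vase, bowl within 30 mm of their starts (x of batten in the frame of crate between 0.062 and 0.088 m and y of batten in the frame of crate between -0.06 and 0.06 m and z of batten in the frame of crate below 0.016 m and angle between batten's own z axis and vertical below 0.2 rad and linear speed of batten below 0.02 m/s and distance of each of brush, paddle, glaze_jar, amphora, bowl from where it was at the start of the episode below 0.03 m and distance of each of mould_a, mould_b from where it was at the start of the episode below 0.02 m); the robot touches nothing.
It fails at once if a plaster mould is shifted by more than 20 mm (distance of any of mould_a, mould_b from where it was at the start of the episode above 0.02 m).
It fails at once if the brush, paddle, jar, vase or bowl is displaced by more than 30 mm (distance of any of brush, paddle, glaze_jar, amphora, bowl from where it was at the start of the episode above 0.03 m).
It also fails if it takes over 51 s, if anything falls off the work surface, if the arm or the gripper's body presses on something with over 40 N, if the wrist force passes 120 N, or if a joint passes its speed limit or range.

ROBOT

A 6-joint arm with a two-finger parallel gripper is mounted at the origin on the work surface. World frame = base frame: x ahead of the robot, y to its left, z up, the work surface at z = 0. Lengths are in m, angles in degrees, forces in N, time in s.
With the tool pointing down it reaches from about 0.375 to 0.75 m from the base axis. Payload 9 kg.
Tool frame: the origin (TCP) lies where the fingers leave the gripper's body, on its centre line; the fingertips stand 73 mm ahead of it and the grasp point (between the pads) lies 54 mm ahead of it (robot.tip_reach is the distance from the TCP to the fingertips, in m); z points along the fingers, y is the line along which they close (so a half turn about z gives the same grasp; the last joint's range is limited). The gripper opens to 85 mm and grips with 20 to 120 N. Pads are 22 mm wide; open, the fingers measure 114 mm over their backs; the gripper's body (76 mm by 85 mm) begins 54 mm behind the grasp point. The pads swing forward as they close: fully open they stand 13 mm farther back than shut.
Start: joints at [60.751, 5.964, 5.575, 89.605, 0, 77.527], TCP at [0.173, 0.574, 0.304] pointing down, gripper open.
Joint ranges: [-171.21, 171.21], [-48.23, 106.86], [-62.78, 66.21], [-105.2, 120.99], [-86.42, 89.51], [-180, 180]. Speed limits (degrees/s): [127.2, 127.2, 147.25, 180, 180, 180].

INTERFACE

Orientations are given as [roll, pitch, yaw] about the fixed x, y, z axes, in that order (R = Rz(yaw) Ry(pitch) Rx(roll)).
In Python, from plant import robot gives the robot as it stands. Calls block until the motion is done:
- robot.move_pose(position, orientation): joint-space move of the TCP to a pose.
- robot.line_to(position, vel=0.15, rotation=None, guard=None): straight line of the TCP; rotation=None keeps the orientation; vel is the mean speed in m/s. With guard (N) it stops when the force on the tool has changed by that much, and returns True; else False.
- robot.goto_joints(angles): joint-space move.
- robot.set_gripper(opening): finger opening in m; the grip force is fixed at half the most; returns when the fingers have stopped.
- robot.pause(seconds).
- robot.ik(position, orientation): joint angles nearest the present ones, or None.
- robot.observe(): the state.
- robot.grab_frame(name): name is "scene" or "top" or "wrist"; returns the picture (384x512x3 uint8, blue, green, red); there is no depth.
- robot.get_calibration(name): a dict with "vertical_fov" (degrees; the focal length in pixels is half the picture's height over the tangent of half this angle, whatever the lens; pixels are square), "cx", "cy" (the principal point, pixels), "rvec" (rotation vector, rad) and "tvec" (3), from world to camera coordinates, as OpenCV has them. Camera axes: x right, y down, z forward; pixel columns grow to the right and rows downward; lengths in m; the calibration is good to about 2 mm. A picture is of the moment at which its call begins: read the wrist's pose just before it. get_calibration takes no time and is no camera call; for the wrist camera it gives the pose at the moment of the call.
A pose or a line that the arm cannot do raises robot.IKError and nothing moves.
- robot.job_done(): hands the job in; it is judged then, once.
The state is a dict: "time": time; "q": joint angles; "qvel": joint speeds; "joint_torque": joint torques, N m; "tool_pos": TCP position; "tcp_rot": TCP orientation; "ft_force": force on the tool from outside, world axes, zero at the start; "torque": the same for the moment, N m; "gripper_width": finger opening in m; "gripper_force": force on a finger pad.
Only numpy, scipy, OpenCV 4.12 (cv2) and the standard library are available. Lean on these libraries where they do the work, as an engineer would, in place of code of your own. Each camera call takes 0.05 s, during which the arm holds its last target. There are 200 camera calls.

## Working session

There is one attempt and no reset: what is moved stays moved. The work goes in short steps, each a Python script; the robot and the scene stay as the last script left them, time stands still between calls to the robot, and variables do not carry over. Pictures are saved under pics/ and viewed, at most 10 in all, crops included, and the job is handed in when it is done.

```bash
mkdir -p pics; ls
python3 - <<'E'
from plant import robot
import cv2
for n in("scene","top"):
    cv2.imwrite(f"pics/{n}0.png",robot.grab_frame(n)); print(n,robot.get_calibration(n))
E
```

```text
pics
scene {'vertical_fov': 53.512753818813316, 'cx': 253.23570013602833, 'cy': 186.62192459595346, 'rvec': array([ 2.122386  ,  0.78052644, -0.3860652 ]), 'tvec': array([-0.34435523, -0.24787872,  1.4763882 ])}
top {'vertical_fov': 54.81910415612868, 'cx': 257.1149401377683, 'cy': 194.95619052857919, 'rvec': array([ 2.17854644, -2.15181511,  0.16588849]), 'tvec': array([-0.12052898,  0.52698814,  0.8908726 ])}
```

View pics/scene0.png

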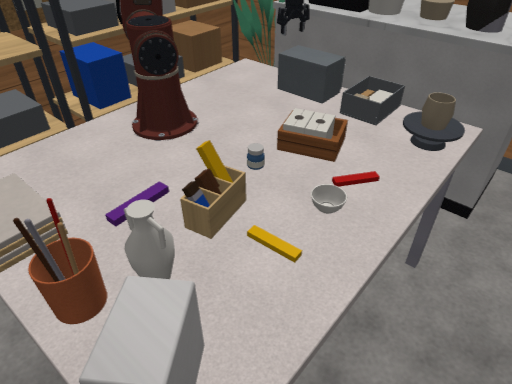

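View pics/top0.png

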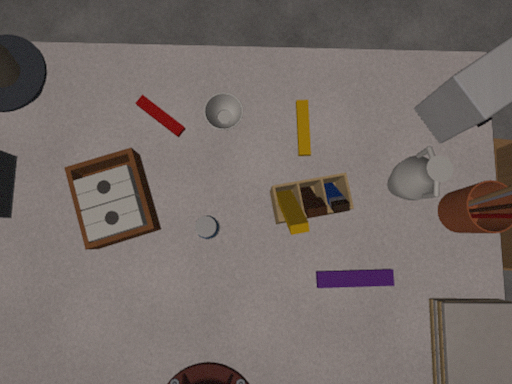

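The top view has image up = +x and left = +y. The crate spans (66..158, 148..248), with the gap at its upper edge. The holder spans (270..353, 174..235), with the batten in its left (+y) bay, its tip at about (300,228). A second yellow batten lies loose at (303,128), so I'll leave that one.

```bash
cat > h.py <<'E'
import numpy as np, cv2
from plant import robot
from scipy.spatial.transform import Rotation as Ro
def cam(c):
    R=cv2.Rodrigues(np.array(c["rvec"],float))[0]; t=np.array(c["tvec"],float)
    f=192/np.tan(np.radians(c["vertical_fov"]/2)); return R,t,f
def ray(c,p):
    R,t,f=cam(c); d=R.T@np.array([(p[0]-c["cx"])/f,(p[1]-c["cy"])/f,1.]); return -R.T@t,d/np.linalg.norm(d)
def onz(c,p,z):
    o,d=ray(c,p); return o+d*(z-o[2])/d[2]
def proj(c,P):
    R,t,f=cam(c); q=R@np.array(P,float)+t; return np.array([c["cx"]+f*q[0]/q[2],c["cy"]+f*q[1]/q[2]])
def meet(c1,p1,c2,p2):
    a,u=ray(c1,p1); b,v=ray(c2,p2); s=np.linalg.lstsq(np.stack([u,-v],1),b-a,rcond=None)[0]
    A,B=a+s[0]*u,b+s[1]*v; return (A+B)/2,np.linalg.norm(A-B)
E
python3 - <<'E'
from h import *
np.set_printoptions(precision=4,suppress=True)
c=robot.get_calibration("top"); print("cam",ray(c,(256,192))[0])
for n,pts,z in(("holder",[(272,187),(349,174),(353,210),(276,224)],.101),("crate",[(66,168),(134,149),(158,229),(87,248)],.075)):
    P=[onz(c,p,z) for p in pts]; print(n,np.array(P)[:,:2].tolist(),np.mean(P,0),[np.linalg.norm(P[i]-P[i-1]) for i in range(4)])
w=robot.get_calibration("wrist"); o=robot.observe(); print(o["tool_pos"],o["tcp_rot"],ray(w,(256,192)),w["vertical_fov"])
im=cv2.imread("pics/top0.png"); a=cv2.resize(im[140:260,50:170],(400,400),interpolation=2); b=cv2.resize(im[150:270,250:370],(400,400),interpolation=2)
cv2.imwrite("pics/crop.png",cv2.convertScaleAbs(np.hstack([a,b]),alpha=1.6))
E
```

```text
cam [ 0.4086 -0.0931  0.9541]
holder [[0.5391059439866392, -0.14705701109538474], [0.5727017919408257, -0.328492224116756], [0.4877189767232859, -0.33603122115643513], [0.4530478731660118, -0.1567631139028196]] [ 0.5131 -0.2421  0.101 ] [np.float64(0.08660369498512534), np.float64(0.18451942316155007), np.float64(0.08531655969776797), np.float64(0.18259008653312214)]
crate [[0.5818412516080675, 0.34397757979466853], [0.6310453890140758, 0.1854024155869876], [0.4393258892297455, 0.1191288546073106], [0.3933955185109756, 0.28123737618841754]] [0.5114 0.2324 0.075 ] [np.float64(0.19861552676227065), np.float64(0.16603352023420545), np.float64(0.20285105738566112), np.float64(0.16848967838884332)]
[0.1731 0.5743 0.3032] [-179.9331   -0.0149  163.2239] (array([0.0973, 0.5976, 0.3745]), array([ 0.2985, -0.0953, -0.9496])) 58.52612941943973
```

View pics/crop.png

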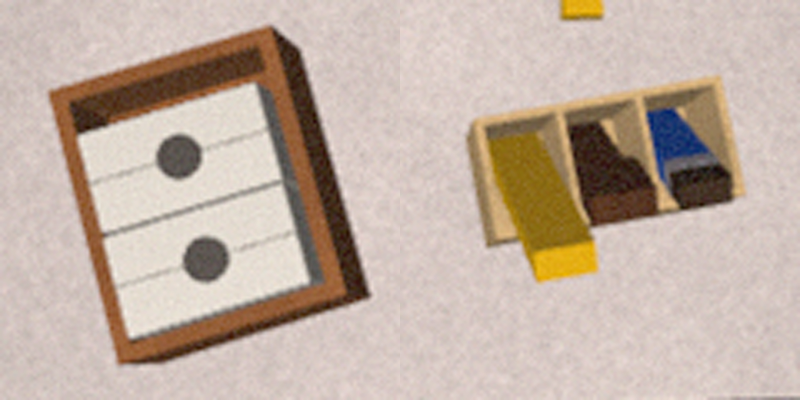

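```bash
cat >> h.py <<'E'
def hold(yaw,lean):  # tool: z down along batten, y closes across thickness, x = frame +y
    l=np.radians(lean); z=[np.sin(l),0,-np.cos(l)]; y=[np.cos(l),0,np.sin(l)]
    M=Ro.from_euler('z',yaw,degrees=True).as_matrix()@np.stack([np.cross(y,z),y,z],1)
    return M,Ro.from_matrix(M).as_euler('xyz',degrees=True)
def frame(o,yaw,p): return np.array(o)+Ro.from_euler('z',yaw,degrees=True).apply(p)
A=lambda l:np.array([-np.sin(np.radians(l)),0,np.cos(np.radians(l))])
E
python3 - <<'E'
from h import *
np.set_printoptions(precision=4,suppress=True)
c=robot.get_calibration("top"); s=robot.get_calibration("scene")
H=np.array([.513,-.242,0]);hy=10.5;C=np.array([.511,.232,0]);cy=17.5
tip=frame(H,hy,[-68,57,176] /np.array(1000.))
print("tip",tip,"from top img",onz(c,(298.5,228),.176),"proj scene",proj(s,tip),proj(c,tip))
for n,img in(("top",c),("scene",s)):
    im=cv2.imread(f"pics/{n}0.png"); h=cv2.cvtColor(im,40); m=cv2.inRange(h,(18,150,60),(32,255,255))
    for k in cv2.findContours(m,0,2)[0]:
        if cv2.contourArea(k)>60: print(n,cv2.boundingRect(k),cv2.boxPoints(cv2.minAreaRect(k)).tolist())
foot=frame(H,hy,[.027,.057,.0115]); a=frame(0,hy,A(30)); rot=hold(hy,30)[1]
for d in(.30,.204,.204+.12): print(d,foot+a*d,robot.ik(foot+a*d,rot))
g=frame(C,cy,[.075,0,0]); 
for z in(.214,.37): print(g+[0,0,z],robot.ik(g+[0,0,z],hold(cy,0)[1]))
up=frame(H,hy,[-.06,.057,.38]);print(up,robot.ik(up,hold(hy,0)[1]))
E
```

```text
tip [ 0.4358 -0.1983  0.176 ] from top img [ 0.4413 -0.1985  0.176 ] proj scene [200.3741 141.8429] [298.415  230.6595]
top (276, 190, 33, 44) [[272.1575622558594, 192.74655151367188], [290.0137023925781, 184.630126953125], [310.3904113769531, 229.45889282226562], [292.5342712402344, 237.5753173828125]]
top (296, 100, 15, 56) [[295.4254455566406, 100.08287811279297], [307.2873229980469, 99.45856475830078], [310.1906433105469, 154.62155151367188], [298.3287658691406, 155.245849609375]]
scene (247, 225, 55, 37) [[245.35848999023438, 234.75473022460938], [252.00942993164062, 222.78302001953125], [302.3584899902344, 250.75473022460938], [295.7075500488281, 262.7264404296875]]
scene (197, 141, 36, 42) [[195.09136962890625, 147.27919006347656], [208.468017578125, 139.35227966308594], [233.288330078125, 181.23655700683594], [219.91168212890625, 189.16346740722656]]
0.3 [ 0.3817 -0.2084  0.2713] [-62.0765 -45.9495 -42.6519  83.4894  28.4935  19.9196]
0.204 [ 0.4289 -0.1996  0.1882] [-54.6446 -41.1648 -48.7251  68.799   26.9804  28.1424]
0.32399999999999995 [ 0.3699 -0.2106  0.2921] [-64.1103 -46.3545 -40.6471  86.9963  28.8208  17.6321]
[0.5825 0.2546 0.214 ] [11.8413 12.2679  3.1508 80.8829  0.     84.3413]
[0.5825 0.2546 0.37  ] [11.8413 14.138  21.5579 97.4198  0.     84.3413]
[ 0.4436 -0.1969  0.38  ] [-39.4202 -12.1042  -3.9104  98.1938   0.      40.0798]
```

Run:
```python
from h import *
np.set_printoptions(precision=4,suppress=True)
H=np.array([.515,-.242,0]);hy=10.5
foot=frame(H,hy,[.027,.057,.0115]); a=frame(0,hy,A(30)); rot=hold(hy,30)[1]
robot.move_pose(foot+a*.30,rot)
w=robot.get_calibration("wrist"); im=robot.grab_frame("wrist"); o=robot.observe()
cv2.imwrite("pics/w1.png",im); np.save("w1.npy",w,allow_pickle=True)
print(o["time"],o["tool_pos"],foot+a*.30)
for s in(.1,.19):
  for y in(-.02,.02):
    for x in(.011,): print(s,y,proj(w,foot+a*s+frame(0,hy,[x*np.cos(.5236),y,x*.5])))
for P in([-.043,-.089,.101],[-.043,.089,.101],[.043,.089,.101]): print(proj(w,frame(H,hy,P)))
```

```text
3.0083 [ 0.3839 -0.208   0.2715] [ 0.3837 -0.2084  0.2713]
0.1 -0.02 [269.2677 203.831 ]
0.1 0.02 [269.8414 157.2474]
0.19 -0.02 [274.3028 256.3213]
0.19 0.02 [275.4592 192.2118]
[238.9544 337.0179]
[235.2893 145.3001]
[322.8724 136.4339]
```

View pics/w1.png

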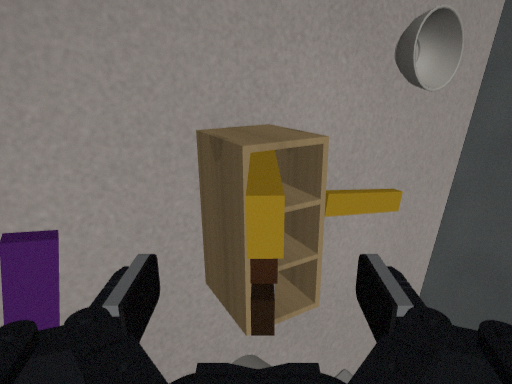

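The wrist view puts the batten's end face at (246..284, 193..258). It is 9 px (about 6 mm) towards holder +x of my estimate, and its width position and yaw agree. I'll shift by 5 mm, grasp and pull.

Run:
```python
from h import *
np.set_printoptions(precision=4,suppress=True)
H=np.array([.520,-.241,0]);hy=10.5
foot=frame(H,hy,[.027,.057,.0115]); a=frame(0,hy,A(30)); rot=hold(hy,30)[1]
print(robot.line_to(foot+a*.30,vel=.05), robot.line_to(foot+a*.204,vel=.08,guard=15))
robot.set_gripper(0.0)
o=robot.observe(); print(o["gripper_width"],o["gripper_force"],o["ft_force"])
print(robot.line_to(foot+a*.325,vel=.06,guard=40))
o=robot.observe(); print(o["time"],o["gripper_width"],o["gripper_force"],o["ft_force"],o["tool_pos"],foot+a*.325)
cv2.imwrite("pics/w2.png",robot.grab_frame("wrist")); cv2.imwrite("pics/s2.png",robot.grab_frame("scene"))
cv2.imwrite("pics/both2.png",np.hstack([cv2.imread("pics/w2.png")[:,:400],cv2.imread("pics/s2.png")[:,100:500]]))
```

```text
False False
0.021263705884248762 62.021788358688354 [0.0897 0.3687 1.4619]
False
7.375 0.02138925178381063 61.854883432388306 [-0.3927 -0.0703 -1.1426] [ 0.3764 -0.2095  0.2927] [ 0.3764 -0.2096  0.293 ]
```

View pics/both2.png

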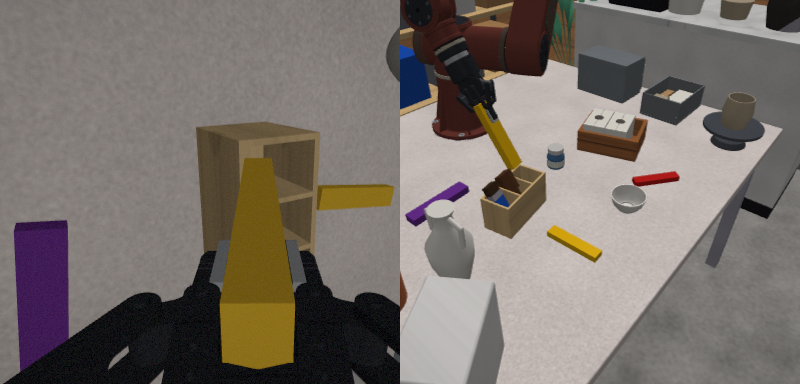

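The left half (wrist view) shows the batten held square between the pads. The right half (scene view) shows its foot clear above the rim, with the brush and paddle still in place. Next I'll lift, set it upright and look from above the gap.

Run:
```python
from h import *
np.set_printoptions(precision=4,suppress=True)
p=np.array(robot.observe()["tool_pos"])
robot.line_to(p+[0.0,0,.03],vel=.1)
robot.move_pose([.44,-.195,.39],hold(10.5,0)[1])
C=np.array([.511,.232,0]);cy=17.5
g=frame(C,cy,[.075,0,.37])
robot.move_pose(g,hold(cy,0)[1])
robot.pause(.3)
w=robot.get_calibration("wrist"); im=robot.grab_frame("wrist"); o=robot.observe()
cv2.imwrite("pics/w3.png",im); np.save("w3.npy",w,allow_pickle=True); t=robot.grab_frame("top"); cv2.imwrite("pics/t3.png",t)
print(o["time"],o["gripper_force"],o["tool_pos"],o["tcp_rot"])
for P in([.0595,.065,.095],[.0595,-.065,.095],[.09,.07,.075],[.09,-.07,.075],[.102,.082,.075],[.102,-.082,.075],[.075,0,.166]): print(P,proj(w,frame(C,cy,P)))
```

```text
10.7833 61.78431987762451 [0.5826 0.2541 0.3701] [179.9966  -0.     107.4628]
[0.0595, 0.065, 0.095] [241.3322  94.1376]
[0.0595, -0.065, 0.095] [243.1409 217.7797]
[0.09, 0.07, 0.075] [271.8745  88.2415]
[0.09, -0.07, 0.075] [270.3769 215.0951]
[0.102, 0.082, 0.075] [283.8505  75.8931]
[0.102, -0.082, 0.075] [280.5908 224.6794]
[0.075, 0, 0.166] [257.3037 178.399 ]
```

View pics/w3.png

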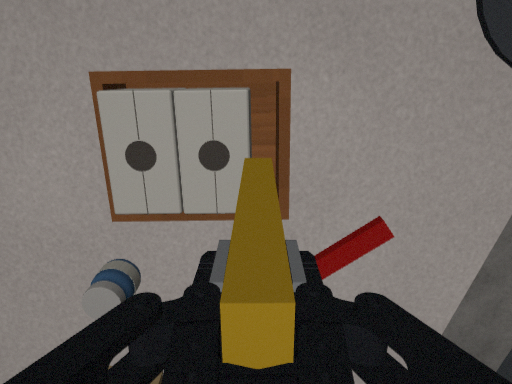

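The gap's edges show at u≈250 (mould) and u≈278 to 291 (far wall), about 8 px to +x of my estimate. I'll fit those edges by row and correct.

Run:
```python
from h import *
np.set_printoptions(precision=4,suppress=True)
w=np.load("w3.npy",allow_pickle=True).item(); im=cv2.GaussianBlur(cv2.imread("pics/w3.png"),(3,3),0).astype(int)
C=np.array([.511,.232,0]);cy=17.5; inv=Ro.from_euler('z',-cy,degrees=True)
rows=range(94,150,2)
sat=im.max(2)-im.min(2)
mould=[];wall=[];inn=[]
for v in rows:
    r=sat[v]; br=r>35
    mould.append((240+np.argmax(br[240:262])-.5,v))
    wall.append((300-np.argmax(br[300:265:-1])+.5,v))
    L=im[v,262:288,2]; inn.append((262+np.argmax(np.diff(L))+.5,v))
for n,pts,z in(("mould",mould,.095),("wall_out",wall,.075),("wall_in",inn,.075)):
    P=np.array([inv.apply(onz(w,p,z)-C) for p in pts]); k=np.polyfit(P[:,1],P[:,0],1); r=P[:,0]-np.polyval(k,P[:,1]); ok=abs(r)<2*np.std(r)+1e-4; k=np.polyfit(P[ok,1],P[ok,0],1)
    print(n,"x at y=0:",k[1],"slope deg",np.degrees(np.arctan(k[0])),"std",np.std(r),np.median(np.array(pts)[:,0]))
for p in((291,69),(289,220)): print("outer corner",inv.apply(onz(w,p,.075)-C))
# batten foot: near-face lower edge
m=(im[:,:,2]-im[:,:,0]>50)&(im[:,:,1]-im[:,:,0]>40)
for v in(160,165,180,200): 
    u=np.where(m[v,225:300])[0]+225; print(v,u.min(),u.max())
for s in(0,.05,.1):
    q=[proj(w,frame(robot.observe()["tool_pos"],cy,[x,.02,-.204+s])) for x in(-.011,.011)]; print(s,q)
```

```text
mould x at y=0: 0.06880253621435849 slope deg -0.5457998629501746 std 0.0002890980024233966 250.5
wall_out x at y=0: 0.1095745237401631 slope deg -0.47875440237155636 std 0.0002998037115485509 289.5
wall_in x at y=0: 0.09807161019478182 slope deg -1.047198988516265 std 2.8364025271019367e-17 278.5
outer corner [0.1091 0.0886 0.075 ]
outer corner [ 0.1116 -0.0761  0.075 ]
160 244 272
165 244 272
180 241 275
200 238 278
0 [array([243.8222, 155.251 ]), array([270.7298, 155.2304])]
0.05 [array([241.0711, 170.817 ]), array([273.4808, 170.7919])]
0.1 [array([236.9056, 194.3852]), array([277.6459, 194.353 ])]
```

Run:
```python
from h import *
np.set_printoptions(precision=4,suppress=True)
cy=18.; C0=np.array([.511,.232,0]); g=frame(C0,17.5,[.0833,.006,0]); 
rot=hold(cy,0)[1]
robot.move_pose(g+[0,0,.37],rot); robot.line_to(g+[0,0,.312],vel=.08); robot.pause(.3)
w=robot.get_calibration("wrist"); im0=robot.grab_frame("wrist"); T=np.array(robot.observe()["tool_pos"]); cv2.imwrite("pics/w4.png",im0); np.save("w4.npy",w,allow_pickle=True)
print(T,g)
for n,P in(("mould",[-.0145,.04,.095]),("in",[.0145,.04,.075]),("out",[.0265,.04,.075]),("footL",[-.011,.02,.108]),("footR",[.011,.02,.108])): print(n,proj(w,frame(g,cy,P)))
big=cv2.resize(im0[40:240,180:330],(600,800)[:1]+(600,) if 0 else (450,600),interpolation=2); cv2.imwrite("pics/w4c.png",big)
```

```text
[0.5887 0.2628 0.3123] [0.5886 0.2628 0.    ]
mould [239.7072 128.7105]
in [273.2932 125.6263]
out [286.7404 125.627 ]
footL [243.6004 155.4893]
footR [270.4732 155.4887]
```

View pics/w4c.png

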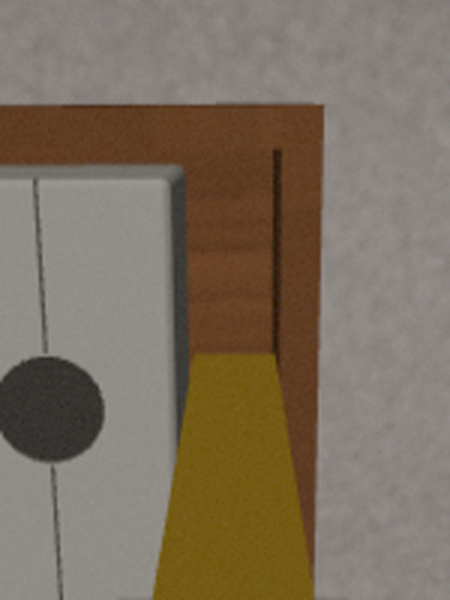

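The crop shows the foot at u≈244 to 271.7. It sits between the mould edge (about 240) and the inner wall edge (273.7), and all three agree with the prediction. Lowering under guard.

Run:
```python
from h import *
np.set_printoptions(precision=4,suppress=True)
T=np.array(robot.observe()["tool_pos"]); 
def st(m): o=robot.observe(); print(m,o["time"],np.array(o["tool_pos"]),np.array(o["ft_force"]),o["gripper_width"],o["gripper_force"])
T[:2]=[.5886,.2628]
r=robot.line_to([T[0],T[1],.225],vel=.06,guard=8); st(r)
if not r:
    r=robot.line_to([T[0],T[1],.190],vel=.015,guard=8); st(r)
cv2.imwrite("pics/w5.png",robot.grab_frame("wrist")); cv2.imwrite("pics/s5.png",robot.grab_frame("scene"))
cv2.imwrite("pics/b5.png",np.hstack([cv2.imread("pics/w5.png")[:,100:430],cv2.resize(cv2.imread("pics/s5.png")[60:188,250:400],(450,384))]))
```

```text
False 13.9083 [0.5888 0.2628 0.2255] [ 0.2058 -0.303  -1.2375] 0.02150738409856649 61.77183508872986
True 14.9083 [0.5886 0.2629 0.2149] [-0.2781  0.7062  4.3223] 0.02120896180259871 62.50468611717224
```

View pics/b5.png

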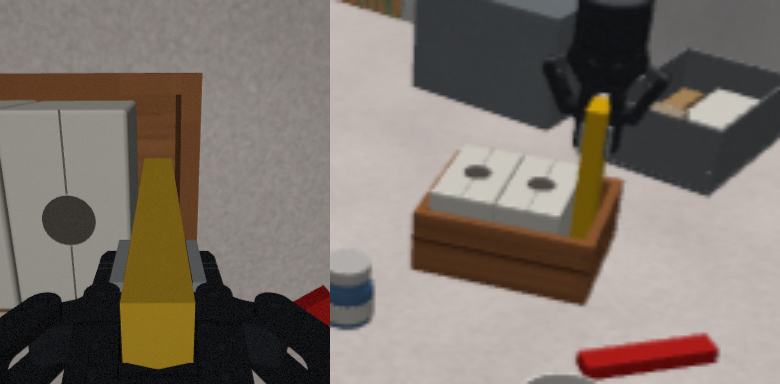

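The batten is in the gap, and floor contact came at TCP z 0.215, where 0.214 was expected. Releasing and retreating straight up.

Run:
```python
from h import *
robot.pause(.3)
robot.set_gripper(.05); robot.pause(.3)
T=np.array(robot.observe()["tool_pos"]); robot.line_to(T+[0,0,.12],vel=.08); robot.set_gripper(.085); robot.pause(.5)
o=robot.observe(); print(o["time"],o["gripper_width"],o["ft_force"])
cv2.imwrite("pics/b6.png",np.hstack([robot.grab_frame("wrist")[:,100:430],cv2.resize(robot.grab_frame("scene")[60:188,250:400],(450,384))]))
```

```text
18.5917 0.08498160400711488 [0.07905035 0.23753487 0.80732908]
```

View pics/b6.png

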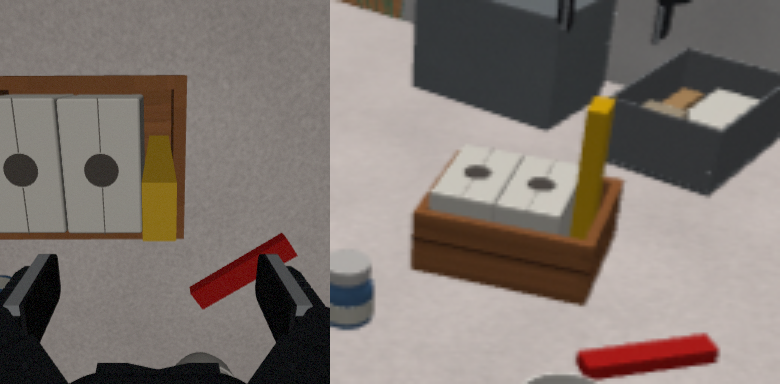

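The batten stands upright in the gap, free of the gripper, with the moulds and jar unmoved.

```bash
python3 -c "
from plant import robot
print(robot.job_done())"
```

```text
the job is handed in; nothing more can be done
None
```

The yellow batten is out of the holder and standing upright on the crate's floor in the gap, released with the gripper clear, and I handed the job in at about 19 s of the 51 s allowed; the verdict was not shown.

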